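# Show the bench camera which spare goes where

### The job

Show the bench camera which spare goes where, touching and moving nothing but the button: point straight down with the fingertips at the thickest of the three loose capacitors on the grey mat, two to three centimetres above the middle of its top, and stay there for two seconds; then point in the same way, two to three centimetres above the middle of its rim, at the empty clamp ring in the open amplifier, again for two seconds. Then press the round push button on the small control box fully down to save the recording, let it come back up and move clear.

Things in the scene. Friction and masses are not known exactly. Their poses are not given: they have to be found in the camera images.
- cap_thick_top (a point): centre of the top face of the thickest loose capacitor, an upright black cylinder with a bare aluminium top: 50 mm in diameter, 55 mm high, the same size as the two fitted in the amplifier. One of three standing on the grey mat, at least 65 mm apart centre to centre, their places exchanged from start to start. z of the point points up.
- cap_thick: the same thickest loose capacitor; origin at the centre of its underside. Not to be touched.
- cap_tall: loose capacitor, an upright black cylinder with a bare aluminium top, the tallest but thinner: 35 mm in diameter, 75 mm high; origin at the centre of its underside. Not to be touched.
- cap_small: loose capacitor, an upright black cylinder with a bare aluminium top, the smallest: 25 mm in diameter, 45 mm high; origin at the centre of its underside. Not to be touched.
- mat: light grey flat mat, 150 x 210 x 3 mm, fixed to the bench to the right of the amplifier; origin at the centre of its underside
- clamp_mouth (a point): centre of the mouth (upper rim) of the empty clamp ring: an upright steel ring, 58 mm outside and 52 mm inside diameter, 15 mm high, with two small brass terminals in it, on the circuit board in the open amplifier. Rim 35 mm above the bench. It is one of three clamps in a row, 85 mm apart; which of the three is empty varies. z of the point points up.
- clamp: the empty clamp ring; origin at the centre of its underside, 20 mm above the bench. Not to be touched.
- fitted1: capacitor fitted in one of the other two clamps: black, 50 mm in diameter, its top 75 mm above the bench; origin at the centre of its underside. Not to be touched.
- fitted2: capacitor fitted in the other clamp, the same size as fitted1. Not to be touched.
- amp: open amplifier, fixed: a case without lid, 240 mm (its x) by 320 mm (its y), walls 61 mm high, front panel (at -x, towards the robot) 76 mm high and 340 mm wide with knobs that stand out 16 mm. Inside: circuit board with the row of clamps along its y at 50 mm in front (-x) of the middle, a copper ring-shaped transformer (54 mm high) and a finned heat sink (51 mm high) behind. Origin at the centre of its underside. Not to be touched.
- save_button_top (a point): centre of the top of the black round push button, 32 mm in diameter, on the small control box (70 x 90 x 30 mm, cream with a grey top) fixed on the bench in front of (nearer the robot than) the mat. It is pressed straight down, 6 mm to the stop.
- save_button (a joint): travel of that button in m: 0 up, 0.006 fully down; a spring that takes about 5 N to press fully and pushes it back up
- heatsink: small loose finned aluminium heat sink on the mat, 30 x 36 x 26 mm; origin under its centre
- bobbin: loose copper bobbin on the mat, 36 mm in diameter, 30 mm high; origin under its centre
- relay: loose cream-coloured relay block on the mat, 28 x 22 x 26 mm; origin under its centre
- screwdriver: loose screwdriver with a wooden handle, 180 mm long, lying on the bench to the right of the mat
- flux_bottle: loose white bottle, 54 mm in diameter, 100 mm high, behind the mat; origin under its centre
- solder_spool: loose spool of bright metal, 60 mm in diameter, 44 mm high, in front of the robot; origin under its centre
- tape: loose yellow roll of tape, 90 mm in diameter, 20 mm high, lying in front of the amplifier; origin under its centre
Mind the look-alikes: they are no part of the job. What is shaped like the part that bears save_button_top but orange is not meant.

How it is judged:
By the outcome, as a careful person would: the job done as asked, in the order asked, and still so for the second after the job is handed in, with the robot touching nothing.
It also fails if it takes over 61 s, if anything falls off the work surface, if the arm or the gripper's body presses on something with over 40 N, if the wrist force passes 120 N, or if a joint passes its speed limit or range.

### The arm

A 7-joint arm with a two-finger parallel gripper is mounted at the origin on the work surface. World frame = base frame: x ahead of the robot, y to its left, z up, the work surface at z = 0. Lengths are in m, angles in rad, forces in N, time in s.
With the tool pointing down it reaches from about 0.425 to 0.875 m from the base axis. Payload 8.4 kg.
Tool frame: the origin (TCP) lies at the very end of the fingers, on their centre line; the grasp point (between the pads) lies behind it (r.pinch_z is the z of the grasp point in the tool frame, in m); z points along the fingers, y is the direction in which the jaws open and shut (so a half turn about z gives the same grasp; the last joint's range is limited). The gripper opens to 85 mm and grips with 20 to 120 N. Pads are 22 mm wide; open, the fingers measure 114 mm over their backs; the gripper's body (76 mm by 85 mm) begins 54 mm behind the grasp point. The pads swing forward as they close: fully open they stand 13 mm farther back than shut.
Start: joints at [-1.29, 0.333, 0.04, 1.465, -0.013, 1.343, -0.059], TCP at [0.241, 0.604, 0.231] pointing down, gripper open.
Joint ranges: [-2.58, 2.58], [-0.38, 2.09], [-1.3, 1.39], [0.25, 2.4], [-1.5, 4.64], [0.08, 2.09], [-2.65, 2.65]. Speed limits (rad/s): [2.22, 2.22, 2.79, 2.79, 3.14, 3.14, 3.14].

### API

Orientations are given as a rotation vector (axis times angle).
In Python, from rig import telemetry, imaging, sign_off, r gives the robot as it stands. The module is installed in compiled form; this text tells all that it offers.
- The arm moves only by the tool send_rows, never from a script. Its arguments are lists of equal length, an entry for each row: "translation": the shift along the world's x, y, z in units of 25 mm (1.0 is 25 mm), a list of three; "turn": the turn, a rotation vector about the world's x, y, z in units of 6 degrees (1.0 is 6 degrees), a list of three. A call has 1 to 5 rows; each row is the pose to reach, as a shift and turn from the pose commanded when the call began; what a row does not reach only later rows make up. A row lasts 1/12 s, in which the tool goes at most 41.7 mm and 7.16 degrees, less where a joint would pass 70% of its speed; a pose out of reach is approached as far as the arm can. A call with a gripper value outside its range is refused whole. "grip" is the gripper's target within -1 to 1 (shut at 1, half-way at 0, fully open at -1), set as the call begins (left out, the last holds). The fingers move at their own pace and stop on an object; the grip force is fixed at half the most. Time passes only in rows, so rows that repeat a pose let the fingers close. It gives the time, the measured TCP pose, the force and the opening at its end, in the units of the state.
- telemetry.read_state(): the state, without advancing time (a new reading comes with each control period).
- imaging.camera(name): name is "scene" or "top" or "wrist"; returns a dict with "color" (384x512x3 uint8, red, green, blue), "fx", "fy", "cx", "cy" (pixels), "D" ([k1, k2, p1, p2, k3] as OpenCV has them; the pictures are not rectified), "R" (3x3) and "t" (3): a world point X has camera coordinates R X + t. Camera axes: x right, y down, z forward; pixel columns grow to the right and rows downward; lengths in m; the calibration is good to about 2 mm. A picture is of the moment at which its call begins. There is no depth.
- sign_off(): hands the job in, once; it reports no verdict.
The state is a dict: "clock": time; "joints": joint angles; "qd": joint speeds; "effort": joint torques, N m; "tool_pos": TCP position; "eef_rot": TCP orientation; "contact_force": force on the tool from outside, world axes, zero at the start; "moment": the same for the moment, N m; "gripper_width": finger opening in m.
Only numpy, scipy, OpenCV 4.12 (cv2) and the standard library are available. Lean on these libraries where they do the work, as an engineer would, in place of code of your own. Each camera call takes 0.05 s, during which the arm holds its last target.

## Working session

There is one attempt and no reset: what is moved stays moved. The work goes in short steps, Python scripts to look and compute and a tool call to move; the robot and the scene stay as the last step left them, time stands still between calls to the robot, and variables do not carry over. Pictures are saved under pics/ and viewed, and the job is handed in when it is done.

Besides the shell and the picture viewer there is one more tool, called after ">>>" as name(argument=value, ...) on one line, values as JSON. send_rows: Moves the arm, as the interface text tells. Its arguments: {"type":"object","properties":{"translation":{"type":"array","items":{"type":"array","items":{"type":"number"}}},"turn":{"type":"array","items":{"type":"array","items":{"type":"number"}}},"grip":{"type":"number"}},"required":["translation","turn"]}

```bash
mkdir -p pics; cat > h.py <<'E'
import numpy as np,cv2,pickle
from rig import telemetry, imaging, sign_off, r
def snap(n,tag):
    c=imaging.camera(n); cv2.imwrite(f'pics/{tag}.png',c['color'][:,:,::-1]); pickle.dump(c,open(f'{tag}.pkl','wb')); return c
def K(c): return np.array([[c['fx'],0,c['cx']],[0,c['fy'],c['cy']],[0,0,1.]])
def px2w(c,u,v,z):
    p=cv2.undistortPoints(np.array([[[u,v]]],float),K(c),np.array(c['D'],float))[0,0]
    R=np.array(c['R']);t=np.array(c['t']); o=-R.T@t; d=R.T@np.array([p[0],p[1],1]); return o+d*(z-o[2])/d[2]
def w2px(c,X):
    return cv2.projectPoints(np.array(X,float).reshape(-1,1,3),cv2.Rodrigues(np.array(c['R']))[0],np.array(c['t'],float),K(c),np.array(c['D'],float))[0][:,0]
def crop(tag,x0,y0,x1,y1,s):
    im=cv2.imread(f'pics/{tag}.png')[y0:y1,x0:x1]; cv2.imwrite(f'pics/{tag}_c{x0}_{y0}.png',cv2.resize(im,None,fx=s,fy=s,interpolation=cv2.INTER_CUBIC))
E
python3 - <<'E'
from h import *
for n in ['scene','top']:
    c=snap(n,n+'1'); print(n,-np.array(c['R']).T@c['t'])
s=telemetry.read_state(); print(s['clock'],s['tool_pos'],s['eef_rot'],s['gripper_width'],s['contact_force'],r.pinch_z)
E
```

```text
scene [ 1.12301349 -0.63543241  0.92631547]
top [ 0.2625408  -0.07363763  1.32528967]
0.1 [0.24084531 0.60326976 0.23048883] [-5.93015245e-01 -3.08489446e+00  2.34571784e-03] 0.08492104285961793 [-1.17849129  0.23970266 -0.59334561] -0.0187
```

View pics/scene1.png

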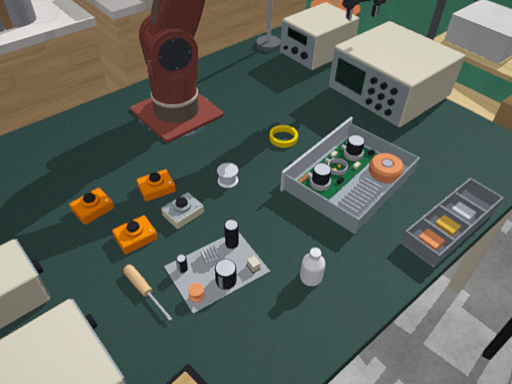

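View pics/top1.png

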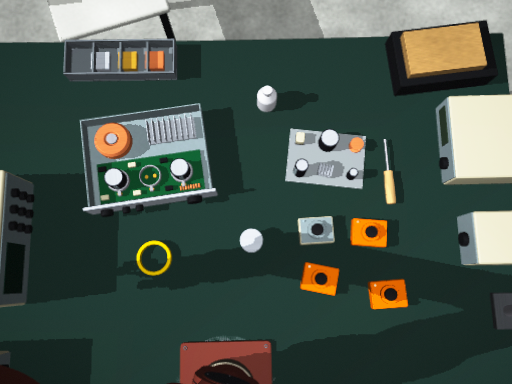

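The top view shows the spares as follows. The capacitor at about (330,139) is thickest, (302,168) is medium and tall, and (353,173) is smallest. The empty clamp is the middle one at (150,176). The cream box with the button is at (316,230), and the three orange boxes are look-alikes. I'll confirm these in enlarged crops.

```bash
python3 - <<'E'
from h import *
crop('top1',280,115,380,250,4); crop('top1',80,100,220,215,5); crop('scene1',150,180,280,310,5)
E
```

```text
(no output)
```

View pics/top1_c280_115.png

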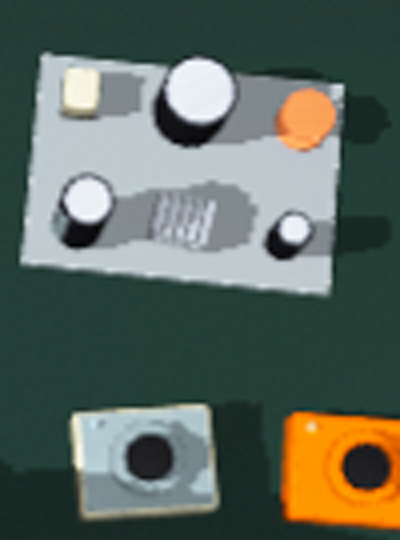

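View pics/top1_c80_100.png

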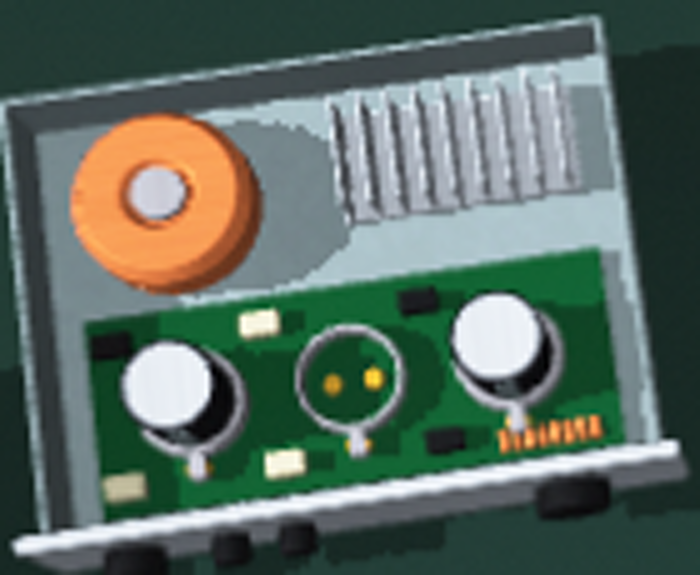

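View pics/scene1_c150_180.png

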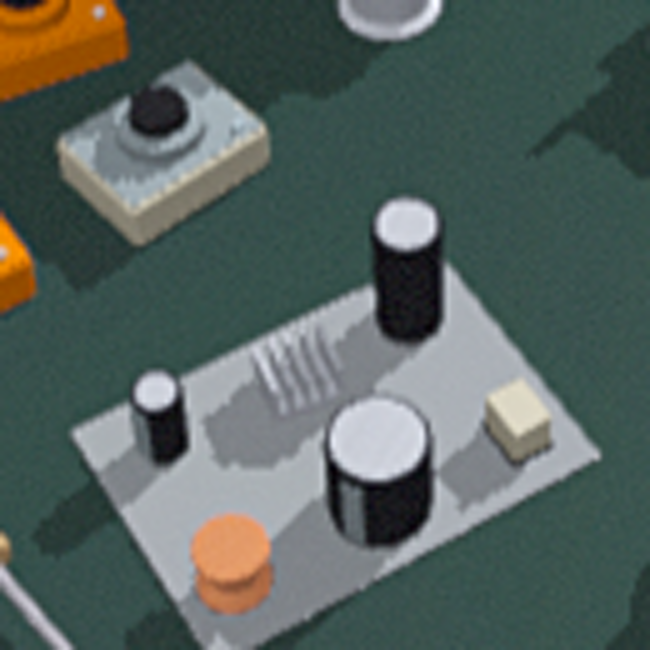

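```bash
python3 - <<'E'
from h import *
crop('scene1',300,130,380,200,8)
t=pickle.load(open('top1.pkl','rb'));s=pickle.load(open('scene1.pkl','rb'))
def tri(a,b):
    P=[];q=[]
    for c,p in((t,a),(s,b)):
        P.append(np.c_[c['R'],c['t']]); q.append(cv2.undistortPoints(np.array([[p]],float),K(c),np.array(c['D'],float))[0,0].reshape(2,1))
    X=cv2.triangulatePoints(P[0],P[1],*q)[:,0]; return X[:3]/X[3]
T=(329.6,137.4);S=(225.4,267.4)
print('thick',px2w(t,*T,.058),px2w(s,*S,.058),tri(T,S))
B=(316.9,228.9);SB=(181.3,201.6)
for z in(.035,.04,.045):print('btn',z,px2w(t,*B,z),px2w(s,*SB,z))
print(tri(B,SB))
print('clamp',px2w(t,149.6,175.4,.035), w2px(s,px2w(t,149.6,175.4,.035)))
for n,p,z in[('tall',(301.2,164.2),.078),('small',(353.2,171.9),.048),('f1',(113.2,176.6),.075),('f2',(179,166.9),.075),('bottle',(267,93),.1),('spool',(251,240),.044),
 ('panelL',(83,209),.076),('panelR',(215.6,190),.076),('BL',(81,120.5),.061),('BR',(199.5,103.5),.061)]: print(n,px2w(t,*p,z))
E
```

```text
thick [ 0.63496545 -0.28363562  0.058     ] [ 0.63480399 -0.28334069  0.058     ] [ 0.63492455 -0.28352351  0.058291  ]
btn 0.035 [ 0.39453738 -0.24254788  0.035     ] [ 0.38116198 -0.23457954  0.035     ]
btn 0.04 [ 0.39402588 -0.24189333  0.04      ] [ 0.38532354 -0.2368282   0.04      ]
btn 0.045 [ 0.39351438 -0.24123879  0.045     ] [ 0.38948509 -0.23907686  0.045     ]
[ 0.39301522 -0.24082079  0.04914118]
clamp [0.5464244  0.19692254 0.035     ] [[336.89135455 164.42777874]]
tall [ 0.55881187 -0.20358207  0.078     ]
small [ 0.54219893 -0.34304294  0.048     ]
f1 [0.53626218 0.28164338 0.075     ]
f2 [0.55867002 0.11305341 0.075     ]
bottle [ 0.74589709 -0.11903153  0.1       ]
spool [ 0.36822704 -0.06970269  0.044     ]
panelL [0.45343245 0.35469877 0.076     ]
panelR [0.49570254 0.01867131 0.076     ]
BL [0.69290736 0.37433017 0.061     ]
BR [0.73517737 0.06117913 0.061     ]
```

View pics/scene1_c300_130.png

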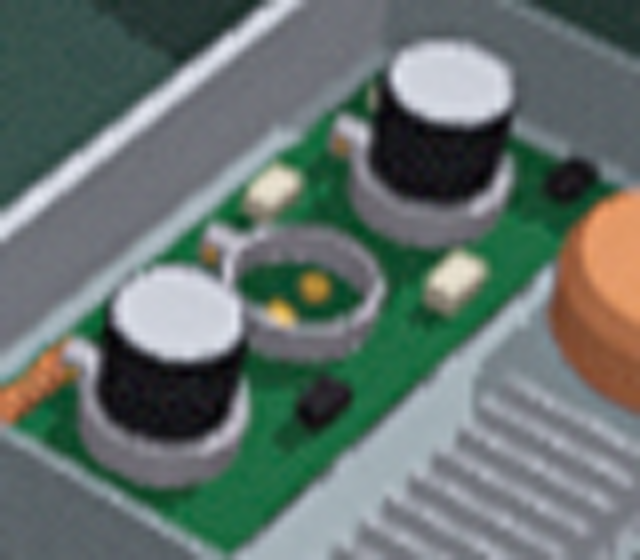

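Both views agree on the thick capacitor (0.635, -0.2835, 0.058). The clamp is at (0.546, 0.197), which is midway between the fitted pair 0.170 m apart, and the button is at (0.393, -0.241) with its top at about 0.048. I'll move with the gripper shut.

>>> send_rows(translation=[[0.5,-1.2,0],[1,-2.4,0],[1.5,-3.6,0],[2,-4.8,0],[2.5,-6,0]], turn=[[0,0,0],[0,0,0],[0,0,0],[0,0,0],[0,0,0]], grip=1)

```text
clock: 0.52
tool_pos: [0.3037, 0.452, 0.2309]
eef_rot: [-0.593, -3.085, 0.001]
contact_force: [1.0, 0.2, -0.2]
gripper_width: 0.0258
```

>>> send_rows(translation=[[0.5,-1.2,0],[1,-2.4,0],[1.5,-3.6,0],[2,-4.8,0],[2.5,-6,0]], turn=[[0,0,0],[0,0,0],[0,0,0],[0,0,0],[0,0,0]])

```text
clock: 0.93
tool_pos: [0.3662, 0.3019, 0.2311]
eef_rot: [-0.593, -3.085, 0.0]
contact_force: [1.0, 0.4, 0.8]
gripper_width: 0.0001
```

>>> send_rows(translation=[[0.5,-1.2,0],[1,-2.4,0],[1.5,-3.6,0],[2,-4.8,0],[2.5,-6,0]], turn=[[0,0,0],[0,0,0],[0,0,0],[0,0,0],[0,0,0]])

```text
clock: 1.35
tool_pos: [0.4286, 0.152, 0.2312]
eef_rot: [-0.593, -3.085, -0.0]
contact_force: [1.2, 0.2, 0.2]
gripper_width: -0.0002
```

>>> send_rows(translation=[[0.5,-1.2,0],[1,-2.4,0],[1.5,-3.6,0],[2,-4.8,0],[2.5,-6,0]], turn=[[0,0,0],[0,0,0],[0,0,0],[0,0,0],[0,0,0]])

```text
clock: 1.77
tool_pos: [0.4911, 0.002, 0.2313]
eef_rot: [-0.593, -3.085, -0.0]
contact_force: [1.2, 1.0, 0.3]
gripper_width: -0.0002
```

>>> send_rows(translation=[[0.6,-1.2,0],[1.2,-2.4,0],[1.8,-3.6,0],[2.4,-4.7,0],[2.9,-5.7,0]], turn=[[0,0,0],[0,0,0],[0,0,0],[0,0,0],[0,0,0]])

```text
clock: 2.18
tool_pos: [0.564, -0.1407, 0.2311]
eef_rot: [0.593, 3.085, -0.001]
contact_force: [0.1, 0.8, -0.1]
gripper_width: -0.0002
```

>>> send_rows(translation=[[0.6,-1.2,-0.2],[1.2,-2.4,-0.6],[1.8,-3.6,-1],[2.4,-4.8,-1.5],[2.85,-5.7,-2]], turn=[[0,0,0],[0,0,0],[0,0,0],[0,0,0],[0,0,0]])

```text
clock: 2.6
tool_pos: [0.635, -0.2839, 0.18]
eef_rot: [-0.594, -3.084, 0.001]
contact_force: [0.2, 0.3, 1.1]
gripper_width: -0.0004
```

```bash
python3 - <<'E'
from h import *
for n in['wrist','top','scene']:
    c=snap(n,n+'2')
    print(n,w2px(c,[[.635,-.2835,.058],telemetry.read_state()['tool_pos']]))
print(telemetry.read_state()['tool_pos'])
E
```

```text
wrist [[255.31251745 182.66755041]
 [249.0654314  245.37129163]]
top [[329.54823604 137.38851437]
 [337.96870157 123.86344966]]
scene [[225.39792353 267.49223898]
 [223.43513473 233.73174513]]
[ 0.63353093 -0.28342066  0.17902297]
```

View pics/wrist2.png

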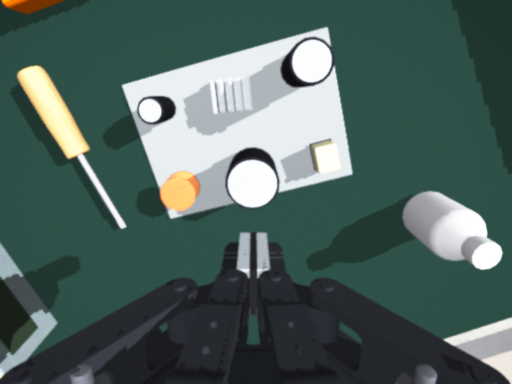

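View pics/scene2.png

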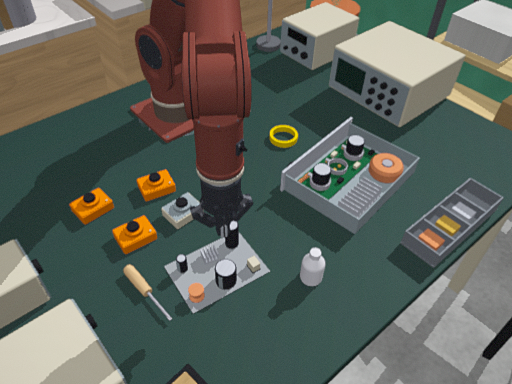

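The wrist view shows the thick capacitor at (252,179) right ahead of the fingertips at (253,235), within the calibration error. I'll descend to about 25 mm above it and look again.

>>> send_rows(translation=[[0,0,-0.9],[0,0,-1.8],[0,0,-2.7],[0,0,-3.4],[0,0,-3.8]], turn=[[0,0,0],[0,0,0],[0,0,0],[0,0,0],[0,0,0]])

```text
clock: 3.17
tool_pos: [0.6341, -0.2792, 0.0845]
eef_rot: [-0.59, -3.084, -0.002]
contact_force: [0.6, 0.0, 0.7]
gripper_width: -0.0004
```

```bash
python3 - <<'E'
from h import *
for n in['wrist','scene']:
    c=snap(n,n+'3')
    s=telemetry.read_state();print(n,w2px(c,[[.635,-.2835,.058],s['tool_pos']]),s['tool_pos'])
crop('scene3',180,200,280,300,6)
E
```

```text
wrist [[249.5140473  230.38162077]
 [255.78727361 245.90823656]] [ 0.63368436 -0.27911368  0.08336438]
scene [[225.39792353 267.49223898]
 [226.16707525 259.36911329]] [ 0.63407153 -0.27965587  0.0850522 ]
```

View pics/wrist3.png

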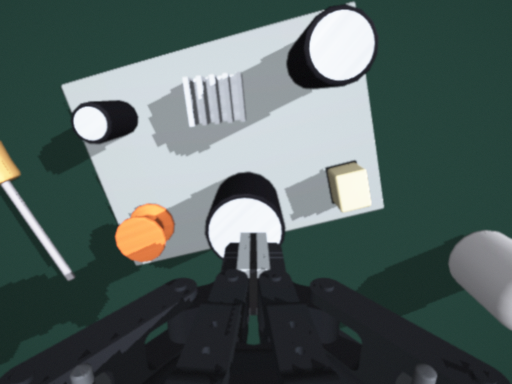

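View pics/scene3_c180_200.png

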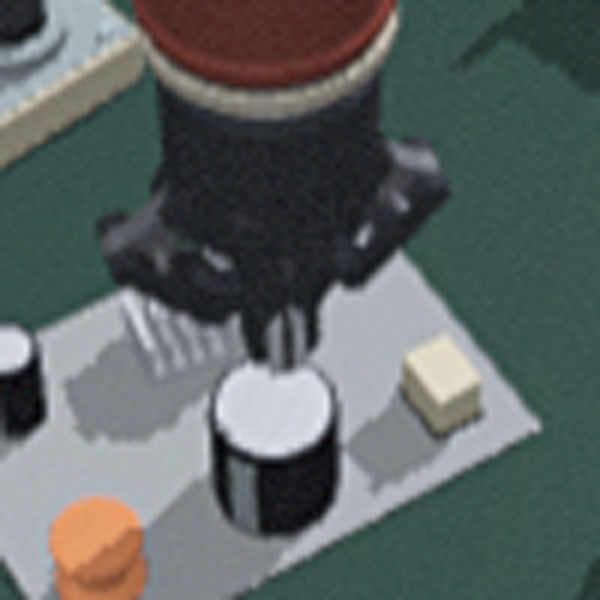

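The tool drifted about 4.5 mm in y: the readout shows it, and the wrist view has the cap at (244,231) against the tip at column 253. I'll correct that and check.

>>> send_rows(translation=[[0.03,-0.17,0],[0.03,-0.17,0],[0.03,-0.17,0]], turn=[[0,0,0],[0,0,0],[0,0,0]])

```text
clock: 3.52
tool_pos: [0.6361, -0.2865, 0.088]
eef_rot: [0.593, 3.083, -0.001]
contact_force: [-0.6, -0.5, 0.3]
gripper_width: -0.0002
```

```bash
python3 - <<'E'
from h import *
for n in['wrist','scene']:
    c=snap(n,n+'4')
    s=telemetry.read_state();print(n,w2px(c,[[.635,-.2835,.058],s['tool_pos']]),s['tool_pos'],s['eef_rot'],s['qd'])
crop('scene4',180,200,280,300,6)
E
```

```text
wrist [[259.29228576 221.13485314]
 [256.35885396 247.19260619]] [ 0.63603703 -0.28619085  0.08768154] [ 5.93280316e-01  3.08310498e+00 -5.42477767e-04] [-0.00219047  0.00319106 -0.00546879  0.00643718 -0.00096215 -0.00314613
  0.00020911]
scene [[225.39792353 267.49223898]
 [224.43165579 260.76043544]] [ 0.63593053 -0.28595919  0.08739885] [ 5.92995965e-01  3.08359166e+00 -2.76125610e-04] [-0.00110846  0.00523917 -0.0048701   0.00612941 -0.00243057 -0.00192422
  0.00287464]
```

View pics/wrist4.png

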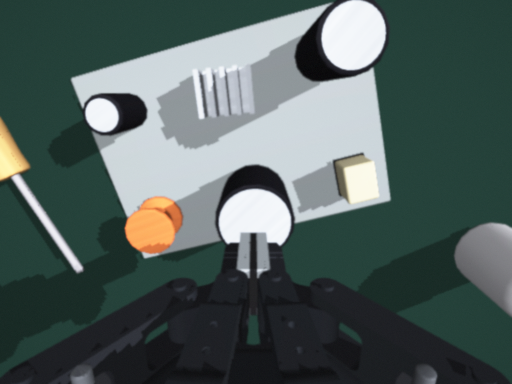

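View pics/scene4_c180_200.png

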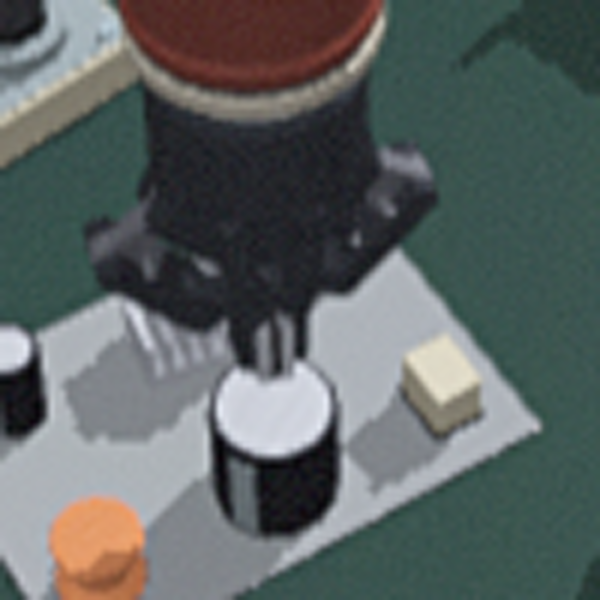

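>>> send_rows(translation=[[0,0,0],[0,0,0],[0,0,0]], turn=[[0,0,0],[0,0,0],[0,0,0]])

```text
clock: 3.87
tool_pos: [0.6356, -0.2855, 0.0865]
eef_rot: [0.593, 3.085, 0.0]
contact_force: [0.0, 0.6, 0.3]
gripper_width: 0.0
```

>>> send_rows(translation=[[-0.02,0.06,-0.1],[-0.02,0.06,-0.1],[-0.02,0.06,-0.1],[-0.02,0.06,-0.1],[-0.02,0.06,-0.1]], turn=[[0,0,0],[0,0,0],[0,0,0],[0,0,0],[0,0,0]])

```text
clock: 4.28
tool_pos: [0.635, -0.2841, 0.0838]
eef_rot: [0.593, 3.085, -0.0]
contact_force: [-0.5, -0.1, 0.0]
gripper_width: 0.0001
```

>>> send_rows(translation=[[0,0,0],[0,0,0],[0,0,0],[0,0,0],[0,0,0]], turn=[[0,0,0],[0,0,0],[0,0,0],[0,0,0],[0,0,0]])

```text
clock: 4.7
tool_pos: [0.635, -0.2841, 0.0838]
eef_rot: [0.593, 3.085, -0.0]
contact_force: [0.8, 0.5, -0.7]
gripper_width: -0.0
```

```bash
python3 - <<'E'
from h import *
for n in['wrist']:
    c=snap(n,n+'5')
    s=telemetry.read_state();print(n,w2px(c,[[.635,-.2835,.058],s['tool_pos']]),s['tool_pos'],s['eef_rot'],s['qd'])
E
```

```text
wrist [[256.57254533 226.87485098]
 [256.03995217 247.77901866]] [ 0.63499714 -0.28410842  0.08384985] [ 5.93058386e-01  3.08506471e+00 -4.47922944e-05] [ 0.00022153  0.00242045  0.00066619  0.00062218  0.00017449  0.00020913
 -0.00055512]
```

View pics/wrist5.png

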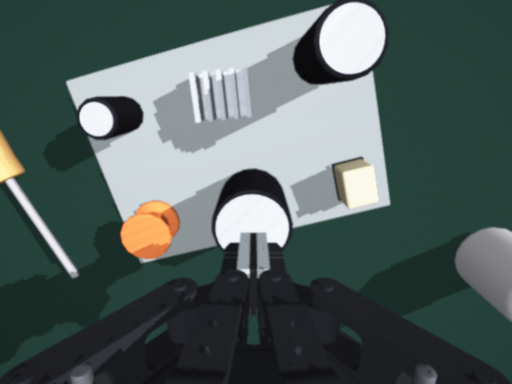

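The tip is settled at (0.635, -0.284, 0.0838), 25.8 mm above the cap and centred on it. The wrist view has the cap at column 253 and the tip at 253. I'll hold here for over 2 s.

>>> send_rows(translation=[[0,0,0],[0,0,0],[0,0,0],[0,0,0],[0,0,0]], turn=[[0,0,0],[0,0,0],[0,0,0],[0,0,0],[0,0,0]])

```text
clock: 5.17
tool_pos: [0.635, -0.2841, 0.0838]
eef_rot: [-0.593, -3.085, 0.0]
contact_force: [0.2, -0.8, 0.3]
gripper_width: 0.0001
```

>>> send_rows(translation=[[0,0,0],[0,0,0],[0,0,0],[0,0,0],[0,0,0]], turn=[[0,0,0],[0,0,0],[0,0,0],[0,0,0],[0,0,0]])

```text
clock: 5.58
tool_pos: [0.635, -0.2841, 0.0838]
eef_rot: [0.593, 3.085, -0.0]
contact_force: [0.5, -0.3, -1.0]
gripper_width: 0.0001
```

>>> send_rows(translation=[[0,0,0],[0,0,0],[0,0,0],[0,0,0],[0,0,0]], turn=[[0,0,0],[0,0,0],[0,0,0],[0,0,0],[0,0,0]])

```text
clock: 6.0
tool_pos: [0.635, -0.2841, 0.0838]
eef_rot: [0.593, 3.085, -0.0]
contact_force: [-0.6, 0.7, -0.1]
gripper_width: 0.0002
```

>>> send_rows(translation=[[0,0,0],[0,0,0],[0,0,0],[0,0,0],[0,0,0]], turn=[[0,0,0],[0,0,0],[0,0,0],[0,0,0],[0,0,0]])

```text
clock: 6.42
tool_pos: [0.635, -0.2841, 0.0838]
eef_rot: [0.593, 3.085, -0.0]
contact_force: [0.0, -0.3, -0.4]
gripper_width: -0.0002
```

>>> send_rows(translation=[[0,0,0],[0,0,0],[0,0,0],[0,0,0],[0,0,0]], turn=[[0,0,0],[0,0,0],[0,0,0],[0,0,0],[0,0,0]])

```text
clock: 6.83
tool_pos: [0.635, -0.284, 0.0838]
eef_rot: [0.593, 3.085, 0.0]
contact_force: [-0.3, 0.1, -0.4]
gripper_width: -0.0002
```

>>> send_rows(translation=[[0,0,0],[0,0,0],[0,0,0],[0,0,0],[0,0,0]], turn=[[0,0,0],[0,0,0],[0,0,0],[0,0,0],[0,0,0]])

```text
clock: 7.25
tool_pos: [0.635, -0.2841, 0.0838]
eef_rot: [-0.593, -3.085, 0.0]
contact_force: [-0.2, -0.2, 0.9]
gripper_width: -0.0004
```

>>> send_rows(translation=[[0,0,0.8],[0,0,1.8],[0,0,2.8],[0,0,3.6],[0,0,4]], turn=[[0,0,0],[0,0,0],[0,0,0],[0,0,0],[0,0,0]])

```text
clock: 7.67
tool_pos: [0.6358, -0.2848, 0.1869]
eef_rot: [0.593, 3.082, -0.001]
contact_force: [-1.0, 0.2, 0.3]
gripper_width: 0.0002
```

>>> send_rows(translation=[[-0.24,1.2,0],[-0.48,2.5,0],[-0.7,3.8,0],[-0.94,5.1,0],[-1.18,6.4,0]], turn=[[0,0,0],[0,0,0],[0,0,0],[0,0,0],[0,0,0]])

```text
clock: 8.08
tool_pos: [0.6047, -0.1225, 0.1831]
eef_rot: [-0.593, -3.084, 0.0]
contact_force: [-0.7, 0.9, 0.9]
gripper_width: 0.0001
```

>>> send_rows(translation=[[-0.24,1.3,0],[-0.48,2.6,0],[-0.7,3.9,0],[-0.94,5.2,0],[-1.18,6.4,0]], turn=[[0,0,0],[0,0,0],[0,0,0],[0,0,0],[0,0,0]])

```text
clock: 8.5
tool_pos: [0.5751, 0.0381, 0.1833]
eef_rot: [-0.592, -3.085, -0.0]
contact_force: [0.1, 0.6, 0.0]
gripper_width: -0.0001
```

>>> send_rows(translation=[[-0.24,1.3,0],[-0.48,2.6,0],[-0.7,3.9,0],[-0.94,5.2,0],[-1.18,6.4,0]], turn=[[0,0,0],[0,0,0],[0,0,0],[0,0,0],[0,0,0]])

```text
clock: 8.92
tool_pos: [0.5456, 0.198, 0.1834]
eef_rot: [-0.592, -3.085, -0.0]
contact_force: [1.3, -0.2, 0.9]
gripper_width: 0.0002
```

>>> send_rows(translation=[[0,0,0],[0,0,0],[0,0,0],[0,0,0],[0,0,0]], turn=[[0,0,0],[0,0,0],[0,0,0],[0,0,0],[0,0,0]])

```text
clock: 9.33
tool_pos: [0.5468, 0.1944, 0.1838]
eef_rot: [0.597, 3.084, -0.0]
contact_force: [0.1, -0.2, 0.6]
gripper_width: -0.0002
```

>>> send_rows(translation=[[0,0.04,-0.6],[0,0.04,-1.4],[0,0.04,-2.2],[0,0.04,-3],[0,0.04,-3.5]], turn=[[0,0,0],[0,0,0],[0,0,0],[0,0,0],[0,0,0]])

```text
clock: 9.75
tool_pos: [0.5459, 0.1956, 0.0945]
eef_rot: [-0.595, -3.083, 0.002]
contact_force: [0.1, 0.2, 0.0]
gripper_width: -0.0002
```

>>> send_rows(translation=[[0,0,0],[0,0,0],[0,0,0],[0,0,0],[0,0,0]], turn=[[0,0,0],[0,0,0],[0,0,0],[0,0,0],[0,0,0]])

```text
clock: 10.17
tool_pos: [0.5471, 0.1971, 0.0974]
eef_rot: [0.593, 3.084, 0.002]
contact_force: [0.0, -0.3, -0.6]
gripper_width: -0.0003
```

```bash
python3 - <<'E'
from h import *
for n in['wrist','scene']:
    c=snap(n,n+'6')
    s=telemetry.read_state();print(n,w2px(c,[[.5465,.197,.035],s['tool_pos']]),s['tool_pos'],s['eef_rot'])
crop('scene6',290,110,390,210,6)
E
```

```text
wrist [[254.56708411 205.14442427]
 [255.90862583 247.26545568]] [0.5469816  0.19714725 0.09722379] [5.92769709e-01 3.08411927e+00 1.60143703e-03]
scene [[336.92864851 164.42990384]
 [340.3278481  148.1923514 ]] [0.54684263 0.19714097 0.09704437] [5.92805060e-01 3.08437024e+00 1.39652210e-03]
```

View pics/wrist6.png

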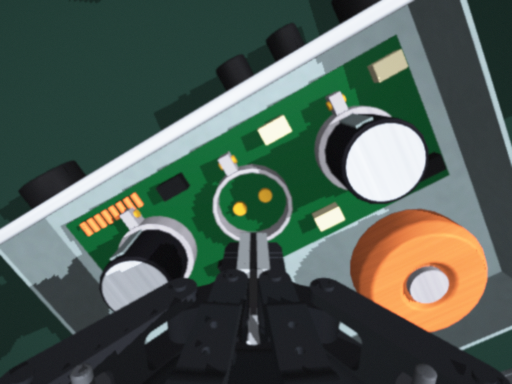

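View pics/scene6_c290_110.png

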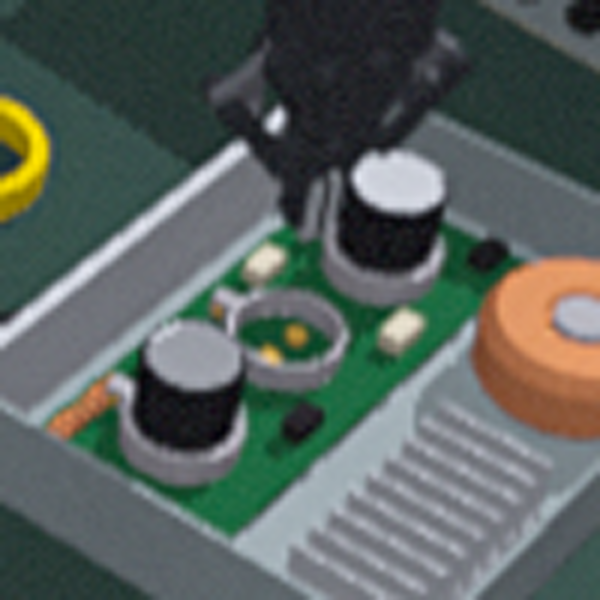

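The empty ring is centred at (252,205) in the wrist view, in line with the tip at column 253, and the tip has ample clearance to the fitted capacitors. Now down to about 0.060.

>>> send_rows(translation=[[0,0,-0.4],[0,0,-0.8],[0,0,-1.1],[0,0,-1.3],[0,0,-1.42]], turn=[[0,0,0],[0,0,0],[0,0,0],[0,0,0],[0,0,0]])

```text
clock: 10.68
tool_pos: [0.5458, 0.1966, 0.0594]
eef_rot: [-0.593, -3.084, 0.002]
contact_force: [0.4, 1.0, 0.3]
gripper_width: 0.0001
```

>>> send_rows(translation=[[0,0,0],[0,0,0],[0,0,0],[0,0,0],[0,0,0]], turn=[[0,0,0],[0,0,0],[0,0,0],[0,0,0],[0,0,0]])

```text
clock: 11.1
tool_pos: [0.5467, 0.197, 0.0612]
eef_rot: [0.593, 3.085, 0.001]
contact_force: [0.6, 0.6, 0.5]
gripper_width: -0.0002
```

>>> send_rows(translation=[[0,0,0],[0,0,0],[0,0,0],[0,0,0],[0,0,0]], turn=[[0,0,0],[0,0,0],[0,0,0],[0,0,0],[0,0,0]])

```text
clock: 11.52
tool_pos: [0.5465, 0.1969, 0.0608]
eef_rot: [0.593, 3.085, 0.0]
contact_force: [-0.9, 0.0, 0.6]
gripper_width: 0.0002
```

```bash
python3 - <<'E'
from h import *
for n in['wrist','scene']:
    c=snap(n,n+'7')
    s=telemetry.read_state();print(n,w2px(c,[[.5465,.197,.035],s['tool_pos']]),s['tool_pos'],s['eef_rot'])
crop('scene7',290,110,390,210,6)
E
```

```text
wrist [[255.76882556 227.17101346]
 [255.95646122 247.71595826]] [0.54646495 0.19688158 0.06081134] [-5.93056526e-01 -3.08506118e+00  1.03378208e-04]
scene [[336.92864851 164.42990384]
 [338.23251879 157.80067828]] [0.54646457 0.19690799 0.06080857] [-5.92950393e-01 -3.08510586e+00  7.08911692e-05]
```

View pics/wrist7.png

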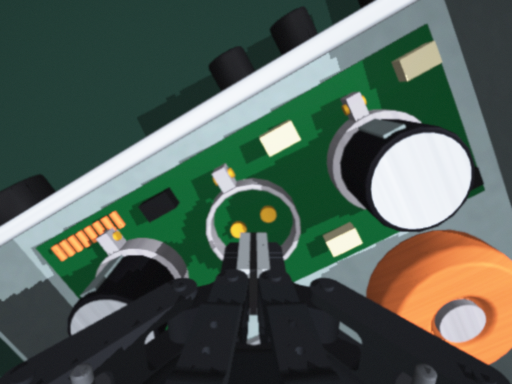

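View pics/scene7_c290_110.png

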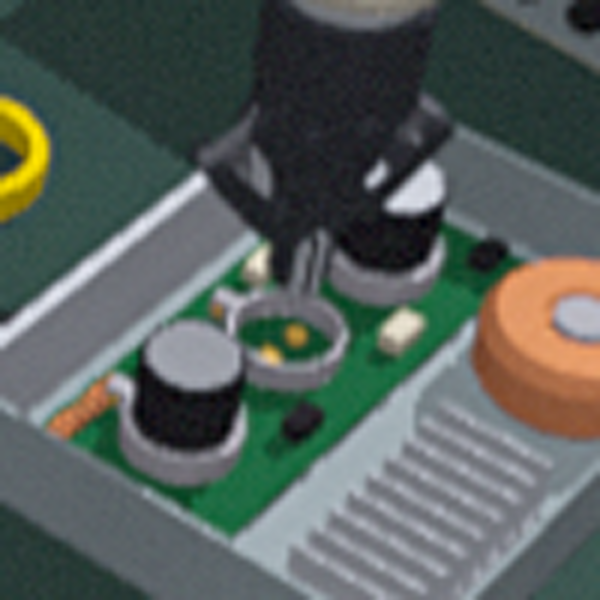

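The tip is settled 25.8 mm above the rim and centred: ring at column 253, tip at 253. Holding for over 2 s, then straight up.

>>> send_rows(translation=[[0,0,0],[0,0,0],[0,0,0],[0,0,0],[0,0,0]], turn=[[0,0,0],[0,0,0],[0,0,0],[0,0,0],[0,0,0]])

```text
clock: 12.03
tool_pos: [0.5465, 0.1969, 0.0608]
eef_rot: [0.593, 3.085, -0.0]
contact_force: [0.6, -0.8, 0.6]
gripper_width: -0.0
```

>>> send_rows(translation=[[0,0,0],[0,0,0],[0,0,0],[0,0,0],[0,0,0]], turn=[[0,0,0],[0,0,0],[0,0,0],[0,0,0],[0,0,0]])

```text
clock: 12.45
tool_pos: [0.5465, 0.1969, 0.0608]
eef_rot: [-0.593, -3.085, 0.0]
contact_force: [0.8, 0.4, 0.3]
gripper_width: -0.0003
```

>>> send_rows(translation=[[0,0,0],[0,0,0],[0,0,0],[0,0,0],[0,0,0]], turn=[[0,0,0],[0,0,0],[0,0,0],[0,0,0],[0,0,0]])

```text
clock: 12.87
tool_pos: [0.5465, 0.1969, 0.0608]
eef_rot: [0.593, 3.085, 0.0]
contact_force: [-0.0, 0.4, 0.1]
gripper_width: -0.0002
```

>>> send_rows(translation=[[0,0,0],[0,0,0],[0,0,0],[0,0,0],[0,0,0]], turn=[[0,0,0],[0,0,0],[0,0,0],[0,0,0],[0,0,0]])

```text
clock: 13.28
tool_pos: [0.5465, 0.1969, 0.0608]
eef_rot: [0.593, 3.085, -0.0]
contact_force: [-0.0, 0.2, 0.0]
gripper_width: 0.0004
```

>>> send_rows(translation=[[0,0,0],[0,0,0],[0,0,0],[0,0,0],[0,0,0]], turn=[[0,0,0],[0,0,0],[0,0,0],[0,0,0],[0,0,0]])

```text
clock: 13.7
tool_pos: [0.5465, 0.1969, 0.0608]
eef_rot: [-0.593, -3.085, 0.0]
contact_force: [0.1, 0.6, -0.3]
gripper_width: 0.0001
```

>>> send_rows(translation=[[0,0,0],[0,0,0],[0,0,0],[0,0,0],[0,0,0]], turn=[[0,0,0],[0,0,0],[0,0,0],[0,0,0],[0,0,0]])

```text
clock: 14.12
tool_pos: [0.5465, 0.1969, 0.0608]
eef_rot: [0.593, 3.085, -0.0]
contact_force: [0.4, 0.2, 0.0]
gripper_width: 0.0001
```

>>> send_rows(translation=[[0,0,0.8],[0,0,1.8],[0,0,2.8],[0,0,3.8],[0,0,4.6]], turn=[[0,0,0],[0,0,0],[0,0,0],[0,0,0],[0,0,0]])

```text
clock: 14.53
tool_pos: [0.5468, 0.1969, 0.1778]
eef_rot: [0.593, 3.084, 0.001]
contact_force: [-0.5, -0.4, 0.8]
gripper_width: 0.0
```

>>> send_rows(translation=[[-0.3,-1,0],[-0.7,-2.1,0],[-1.1,-3.4,0],[-1.6,-4.6,0],[-2,-5.8,0]], turn=[[0,0,0],[0,0,0],[0,0,0],[0,0,0],[0,0,0]])

```text
clock: 14.95
tool_pos: [0.4956, 0.0504, 0.1757]
eef_rot: [-0.593, -3.085, -0.0]
contact_force: [1.8, -1.0, -0.2]
gripper_width: -0.0002
```

>>> send_rows(translation=[[-0.4,-1.2,0],[-0.8,-2.4,0],[-1.2,-3.6,0],[-1.6,-4.8,0],[-2,-5.8,0]], turn=[[0,0,0],[0,0,0],[0,0,0],[0,0,0],[0,0,0]])

```text
clock: 15.37
tool_pos: [0.4457, -0.0952, 0.1759]
eef_rot: [0.595, 3.084, 0.001]
contact_force: [0.9, 0.3, -0.0]
gripper_width: -0.0005
```

>>> send_rows(translation=[[-0.5,-1.2,0],[-0.9,-2.5,0],[-1.4,-3.8,0],[-1.8,-5,-0.3],[-2.14,-5.9,-0.8]], turn=[[0,0,0],[0,0,0],[0,0,0],[0,0,0],[0,0,0]])

```text
clock: 15.78
tool_pos: [0.3926, -0.2434, 0.1567]
eef_rot: [0.596, 3.081, 0.002]
contact_force: [-0.3, 0.0, -1.0]
gripper_width: 0.0001
```

>>> send_rows(translation=[[0,0,-0.5],[0,0,-1],[0,0,-1.4],[0,0,-1.4],[0,0,-1.4]], turn=[[0,0,0],[0,0,0],[0,0,0],[0,0,0],[0,0,0]])

```text
clock: 16.2
tool_pos: [0.3926, -0.2407, 0.1207]
eef_rot: [-0.594, -3.084, 0.001]
contact_force: [-0.5, 0.0, 0.4]
gripper_width: -0.0001
```

```bash
python3 - <<'E'
from h import *
for n in['wrist','scene']:
    c=snap(n,n+'8')
    s=telemetry.read_state();print(n,w2px(c,[[.393,-.241,.048],s['tool_pos']]),s['tool_pos'],s['eef_rot'],s['joints'])
crop('scene8',130,140,230,240,6)
E
```

```text
wrist [[255.04514971 201.83697369]
 [256.18536718 248.84923685]] [ 0.3929977  -0.24079063  0.12118801] [-5.93416174e-01 -3.08497727e+00  5.77962641e-04] [-0.60606893  0.01803409  1.09293967  2.08301232 -0.01803255  1.05030602
  1.6864971 ]
scene [[181.33741428 201.92154722]
 [178.66725724 182.03591543]] [ 0.39332445 -0.24074923  0.12142587] [ 5.92823455e-01  3.08446208e+00 -1.25438525e-04] [-0.60616587  0.01757314  1.09280358  2.08266157 -0.01812627  1.05024607
  1.68661391]
```

View pics/wrist8.png

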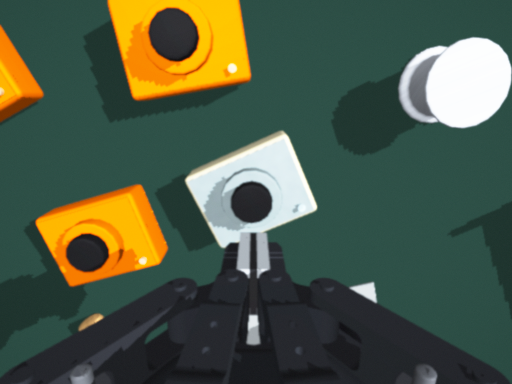

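View pics/scene8_c130_140.png

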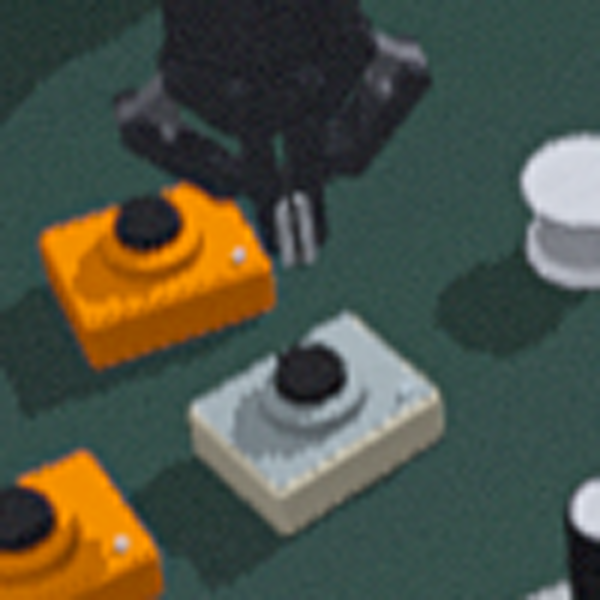

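The wrist view shows the black button on the cream box at (252,202), in line with the tip. Both orange boxes lie to the left of it. I'll descend close first, then press in small steps.

>>> send_rows(translation=[[0,0,-0.6],[0,0,-1.2],[0,0,-1.8],[0,0,-2.2],[0,0,-2.5]], turn=[[0,0,0],[0,0,0],[0,0,0],[0,0,0],[0,0,0]])

```text
clock: 16.72
tool_pos: [0.3932, -0.2404, 0.058]
eef_rot: [0.592, 3.085, 0.0]
contact_force: [0.2, 0.6, 0.2]
gripper_width: -0.0003
```

>>> send_rows(translation=[[0,0,0],[0,0,0],[0,0,0],[0,0,0],[0,0,0]], turn=[[0,0,0],[0,0,0],[0,0,0],[0,0,0],[0,0,0]])

```text
clock: 17.13
tool_pos: [0.3935, -0.2406, 0.0589]
eef_rot: [0.592, 3.084, 0.001]
contact_force: [0.4, 0.7, 0.5]
gripper_width: -0.0001
```

>>> send_rows(translation=[[0,0,-0.05],[0,0,-0.1],[0,0,-0.15],[0,0,-0.2],[0,0,-0.2]], turn=[[0,0,0],[0,0,0],[0,0,0],[0,0,0],[0,0,0]])

```text
clock: 17.55
tool_pos: [0.3928, -0.2405, 0.053]
eef_rot: [-0.593, -3.085, 0.0]
contact_force: [0.2, 0.2, -0.4]
gripper_width: -0.0001
```

>>> send_rows(translation=[[0,0,-0.05],[0,0,-0.1],[0,0,-0.1],[0,0,-0.1],[0,0,-0.1]], turn=[[0,0,0],[0,0,0],[0,0,0],[0,0,0],[0,0,0]])

```text
clock: 17.97
tool_pos: [0.393, -0.2407, 0.0509]
eef_rot: [-0.593, -3.085, 0.0]
contact_force: [-0.3, 0.4, 1.6]
gripper_width: 0.0
```

>>> send_rows(translation=[[0,0,-0.05],[0,0,-0.1],[0,0,-0.1],[0,0,-0.1]], turn=[[0,0,0],[0,0,0],[0,0,0],[0,0,0]])

```text
clock: 18.3
tool_pos: [0.393, -0.2407, 0.0483]
eef_rot: [0.593, 3.085, -0.0]
contact_force: [-0.4, -0.2, 4.1]
gripper_width: -0.0003
```

>>> send_rows(translation=[[0,0,-0.05],[0,0,-0.08],[0,0,-0.08],[0,0,-0.08]], turn=[[0,0,0],[0,0,0],[0,0,0],[0,0,0]])

```text
clock: 18.63
tool_pos: [0.393, -0.2407, 0.0463]
eef_rot: [0.593, 3.085, -0.0]
contact_force: [-0.2, -0.3, 4.4]
gripper_width: -0.0001
```

>>> send_rows(translation=[[0,0,-0.04],[0,0,-0.06],[0,0,-0.06],[0,0,-0.06]], turn=[[0,0,0],[0,0,0],[0,0,0],[0,0,0]])

```text
clock: 18.97
tool_pos: [0.3931, -0.2407, 0.0457]
eef_rot: [-0.594, -3.085, -0.002]
contact_force: [-7.5, 3.3, 26.1]
gripper_width: 0.0
```

The force jumped to 26 N at z = 0.0457, so the button is on its stop. Releasing and moving clear.

>>> send_rows(translation=[[0,0,0.1],[0,0,0.3],[0,0,0.6],[0,0,1],[0,0,1.5]], turn=[[0,0,0],[0,0,0],[0,0,0],[0,0,0],[0,0,0]])

```text
clock: 19.38
tool_pos: [0.3924, -0.2404, 0.0825]
eef_rot: [-0.593, -3.084, 0.0]
contact_force: [0.4, -0.4, 0.6]
gripper_width: 0.0001
```

>>> send_rows(translation=[[0,0,1],[0,0,2],[0,0,3],[0,0,3.6],[0,0,4]], turn=[[0,0,0],[0,0,0],[0,0,0],[0,0,0],[0,0,0]])

```text
clock: 19.8
tool_pos: [0.3936, -0.2407, 0.1842]
eef_rot: [0.592, 3.083, 0.002]
contact_force: [0.4, 0.1, 0.5]
gripper_width: -0.0
```

>>> send_rows(translation=[[0,0,0],[0,0,0],[0,0,0],[0,0,0],[0,0,0]], turn=[[0,0,0],[0,0,0],[0,0,0],[0,0,0],[0,0,0]])

```text
clock: 20.22
tool_pos: [0.3924, -0.2405, 0.1814]
eef_rot: [-0.593, -3.083, 0.001]
contact_force: [-0.2, -0.2, 0.4]
gripper_width: 0.0
```

```bash
python3 - <<'E'
from h import *
for n in['scene','wrist']: snap(n,n+'9')
a=cv2.imread('pics/scene1.png').astype(int);b=cv2.imread('pics/scene9.png').astype(int)
d=np.abs(a-b).max(2);print('mat',d[245:312,165:272].mean(),'amp',d[120:230,285:420].mean())
s=telemetry.read_state();print(s['clock'],s['tool_pos'],s['contact_force'])
crop('scene9',130,140,280,310,4)
E
```

```text
mat 2.924117729111452 amp 3.492929292929293
20.3167 [ 0.39257872 -0.24060675  0.18174672] [-0.36178851 -0.66046105 -0.20940943]
```

View pics/scene9.png

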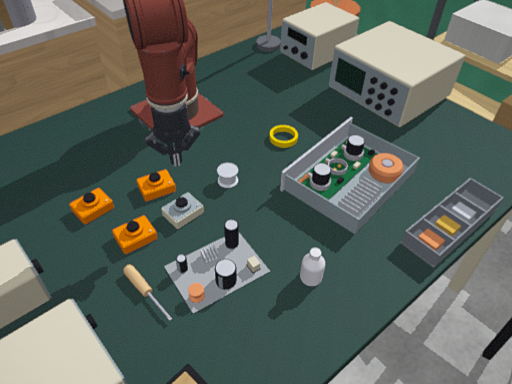

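View pics/scene9_c130_140.png

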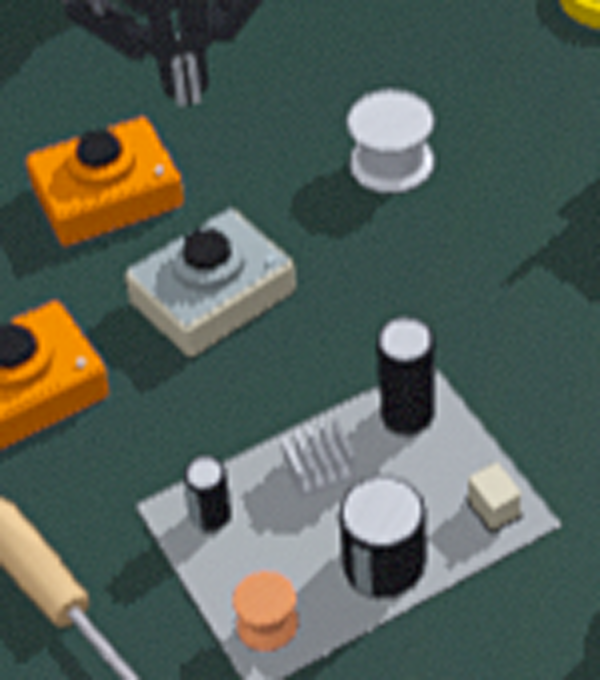

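The button at (181,202) is back up, and the mat, capacitors, amplifier and loose items are unchanged. The arm is clear with no force on the tool.

```bash
python3 -c "
from rig import sign_off
print(sign_off())"
```

```text
the job is handed in; nothing more can be done
None
```

The job is done in the order asked and handed in; the sign-off gave no verdict. It took about 20.3 s of the 61 s allowed.

- **Thickest capacitor:** I pointed straight down with the gripper shut, about 26 mm above the middle of its top, and held still for about 3 s. On the way down the tool sat about 4.5 mm off in y, so I corrected it before the hold.
- **Empty clamp ring:** it was the middle of the three clamps. I pointed in the same way, about 26 mm above the middle of its rim, and held still for about 3 s.
- **Save button:** I pressed the one on the cream box, at about x 0.393, y −0.241. The force rose from 4.4 N to 26 N at z 0.0457, which I took as the stop. I then released it and raised the tool to z 0.18.

**Last checks:** the scene picture shows the button back up and nothing visibly moved. The contact force was within noise of zero.

**Disagreements:**
- The wrist camera's projection was off by about 3 pixels, or about 3 mm, when first checked above the capacitor. That is slightly more than its stated 2 mm calibration. The top and scene cameras agreed to about 0.3 mm on the capacitor.
- They put the button top at 0.049 m, while the press suggests about 0.051 to 0.052 m. I stepped down by force, so this did not matter.

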